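# Set the slab frame to its half-slab length

### The arm

A 6-joint arm with a two-finger parallel gripper is mounted at the origin on the work surface. World frame = base frame: x ahead of the robot, y to its left, z up, the work surface at z = 0. Lengths are in m, angles in rad, forces in N, time in s.
With the tool pointing down it reaches from about 0.35 to 0.95 m from the base axis. Payload 17.4 kg.
Tool frame: the origin (TCP) lies midway between the tips of the shut fingers; the grasp point (between the pads) lies 19 mm behind it; z points along the fingers, y is the line along which they close (so a half turn about z gives the same grasp; the last joint's range is limited). The gripper opens to 93 mm and grips with 3 to 60 N. Pads are 15 mm wide; open, the fingers measure 128 mm over their backs; the gripper's body (75 mm by 188 mm) begins 65 mm behind the grasp point.
Start: joints at [1.075, 0.116, 1.442, -0, 1.584, -0.038], TCP at [0.298, 0.605, 0.219] pointing down, gripper open.
Joint ranges: [-2.83, 2.83], [-0.83, 2.19], [0.07, 2.5], [-1.14, 4.28], [0.01, 3], [-2.97, 2.97]. Speed limits (rad/s): [1.89, 1.89, 2.22, 3.14, 3.14, 3.14].

### API

Orientations are given as a unit quaternion [w, x, y, z].
In Python, from bench import sense, read_camera, close_job gives the robot as it stands.
- The arm moves only by the tool servo_tool, never from a script. Its argument "increments" is one flat list of numbers, 7 for each row, row after row: the shift along the tool's x, y, z in m, then the turn, a rotation vector about the tool's x, y, z in units of 8 degrees (1.0 is 8 degrees), then the finger opening in m, from 0 to 0.093. In form: [tx, ty, tz, ax, ay, az, grip, tx, ty, tz, ax, ay, az, grip, ...]. A call has 1 to 20 rows; each row is the pose to reach, as a shift and turn from the pose commanded when the call began, along the tool's axes at that moment; what a row does not reach only later rows make up. A row lasts 1/10 s, in which the tool goes at most 50 mm and 8.59 degrees, less where a joint would pass 70% of its speed; a pose out of reach is approached as far as the arm can. A call with a gripper value outside its range is refused whole. The fingers move at their own pace and stop on an object; "force" is the grip in N (left out, the last holds). Time passes only in rows, so rows that repeat a pose let the fingers close. It gives the time, the measured TCP pose, the force, the opening and the grip force at its end, in the units of the state.
- sense(): the state, without advancing time (a new reading comes with each control period).
- read_camera(name): name is "scene" or "top"; returns a dict with "frame" (384x512x3 uint8, red, green, blue), "K" (3x3 intrinsics, pixels), "position" and "rotation" of the camera in the world. Camera axes: x right, y down, z forward; pixel columns grow to the right and rows downward; lengths in m; the calibration is good to about 2 mm. A picture is of the moment at which its call begins. There is no depth.
- close_job(): hands the job in; it is judged then, once.
The state is a dict: "time": time; "joint_pos": joint angles; "joint_vel": joint speeds; "joint_torque": joint torques, N m; "tool_pos": TCP position; "eef_rot": TCP orientation; "wrist_force": force on the tool from outside, world axes, zero at the start; "ft_torque": the same for the moment, N m; "opening": finger opening in m; "grasp_force": force on a finger pad.
Only numpy, scipy, OpenCV 4.12 (cv2) and the standard library are available. Lean on these libraries where they do the work, as an engineer would, in place of code of your own. Each camera call takes 0.05 s, during which the arm holds its last target. There are 200 camera calls.

### The job

Set up the slab frame on the marble for a half slab: lay the loose steel bar on the marble, flush across the open ends of both legs, and let go of it; then bring the sliding leg to the one full-width line on the rail with its cam lever still open and, holding the leg there, squeeze the lever fully shut. Finish while still holding the leg, lever and thumb plate pinched between the fingers, with the bar still lying flush and the other things on the table left alone.

Things in the scene. Friction and masses are not known exactly. Their poses are not given: they have to be found in the camera images.
- frame: Marble slab 275 x 460 x 20 mm, fixed, with a three-sided stainless frame on it. Origin at table height, below the inside corner of rail and fixed leg. x: from the open front to the rail (away from the robot); y: along the rail from the fixed leg to the free end. In mm: slab x -190..85, y -60..400, top z 20; rail x 0..12, y -12..385, z 20..60; fixed leg x -130..0, y -12..0, z 20..45.
- mark (a point): The one full-width line: middle of the rail's top face, 160 mm (frame y) from the fixed leg's inner face; the line is black, 2 mm wide and also runs down the rail's front. All other engraved lines are short, every 20 mm on the near half of the rail's top.
- fixed_leg_tip (a point): Middle of the open (robot-side) end face of the fixed leg, 12 mm wide, 25 mm high, at frame x -130, y -6, z 32.5 mm. The bar lies flush when its long side touches this and the sliding leg's end: bar parallel to the rail, its centre at frame x -137.5 mm.
- leg_tip (a point): Middle of the open end face of the sliding leg's blade (12 mm wide, 24 mm high, 130 mm long, parallel to the fixed leg), also at frame x -130 mm, z 32.5 mm.
- leg_index (a point): The edge of the sliding leg that is set to the line: end of its saddle, in one plane with the blade's inner face (towards the fixed leg), over the middle of the rail, 6.5 mm above the rail's top. The saddle straddles the rail from here 90 mm outwards (+y), frame x -8..20 mm, top 66.5 mm above the table.
- leg (a joint): Sliding leg: inside length of the frame in m, between the inner faces of both legs; 0 to 0.285, growing along the frame's +y, 0.160 at the full-width line. It slides with about 2 N of friction and stays where it is left.
- thumb_face (a point): Middle of the face of the ribbed rubber thumb plate on the saddle's front (robot side): 50 mm long (frame y), 38 mm high, facing -x at frame x -12 mm, 60 mm outwards from the index edge, 44 mm above the table. The saddle beside it, towards the blade, is free for 23 mm.
- thumb_plate: The rubber thumb plate (50 x 38 mm), part of the sliding leg; origin 8 mm behind the middle of its face.
- lever (a joint): Cam lever at the saddle's back (far side), upright pin at frame x 26 mm, 14 mm outwards from the index edge. 0 rad: fully shut, flat along the saddle; up to 0.6 as the free end swings away from the rail (+x). It stays where it is left; moving it takes about 0.35 N m, and up to about 0.6 N m below 0.35 rad, where the cam bears on the rail, drags an unheld leg up to 5 mm outwards and locks it.
- lever_mid (a point): On the outer (far) face of the lever's paddle, 46 mm from the pin, at mid height, 43.5 mm above the table. Shut, it lies at frame x 30 mm, 60 mm outwards from the index edge, opposite the thumb plate: pinched width 42 mm, against 62 to 68 mm with the lever open.
- lever_paddle: The lever's paddle: dark steel, 78 mm from pin to free end, 8 mm thick, 30 mm high (28.5 to 58.5 mm above the table), a rubber strip on its outer face. Origin on the pin; y along the paddle to its free end, x out of its outer face.
- bar_center (a point): Centre of the loose straight stainless bar, 360 mm long (its y) x 15 thick (x) x 25 high (z), about 0.45 kg, lying on the table to the right of the marble; this point is 12.5 mm above what it lies on.
- ring_cutter: Bystander: thin steel ring cutter, 62 mm wide, 35 mm high, standing on the marble behind the rail. Origin: centre of its underside.
- scraper: Bystander: bench scraper lying on the table to the left, 118 x 150 x 25 mm.
- syrup_bottle: Bystander: amber bottle, 64 mm wide, 190 mm high.
- white_tub: Bystander: white tub with a lid, 110 mm wide, 115 mm high.
- brush: Bystander: pastry brush lying on the table to the left.
- steel_jug: Bystander: steel jug with a handle, 90 mm wide, 110 mm high.
- bowl: Bystander: small steel bowl, 120 mm wide, 60 mm high, beyond the marble.
- bar: The bar itself, origin in the middle of its underside; axes as at bar_center.

How it is judged:
By the outcome, as a careful person would: the job done as asked, in the order asked, and still so for the second after the job is handed in, while the arm keeps its last pose, push and grip.
It also fails if it takes over 51 s, if anything falls off the work surface, if the arm or the gripper's body presses on something with over 40 N, if the wrist force passes 120 N, or if a joint passes its speed limit or range.

## Working session

There is one attempt and no reset: what is moved stays moved. The work goes in short steps, Python scripts to look and compute and a tool call to move; the robot and the scene stay as the last step left them, time stands still between calls to the robot, and variables do not carry over. Pictures are saved under pics/ and viewed, at most 10 in all, crops included, and the job is handed in when it is done.

Besides the shell and the picture viewer there is one more tool, called after "Call:" as name(argument=value, ...), one argument or row to a line, values as JSON. servo_tool: Moves the arm, as the interface text tells. Its arguments: {"type":"object","properties":{"increments":{"type":"array"},"force":{"type":"number"}},"required":["increments"]}

```bash
mkdir -p pics; ls
python3 - <<'E'
from bench import sense, read_camera
import cv2,json
s=sense(); print(s)
for n in("scene","top"):
    c=read_camera(n); cv2.imwrite(f"pics/{n}0.png",c["frame"][:,:,::-1]); print(n,c["K"],c["position"],c["rotation"])
E
```

```text
pics
{'time': 0.0, 'joint_pos': array([ 1.07520812e+00,  1.16476338e-01,  1.44222432e+00, -5.21856634e-05,
        1.58398731e+00, -3.77654822e-02]), 'joint_vel': array([ 0.00043417,  0.00140271,  0.00067409, -0.00091473,  0.00061989,
        0.00113742]), 'joint_torque': array([-9.59165518e-04, -7.21301723e+01, -6.22595572e+01,  7.79431569e-02,
        2.40719336e-02, -1.40355746e-04]), 'tool_pos': array([0.29825945, 0.60532083, 0.21793711]), 'eef_rot': array([-1.19154044e-04,  2.26917706e-01,  9.73913782e-01, -5.35174068e-04]), 'wrist_force': array([ 0.73678457, -1.0878182 ,  0.07032991]), 'ft_torque': array([-0.00862027, -0.0502089 , -0.02057095]), 'grasp_force': 0.0, 'opening': 0.09311951731948187}
scene [[460.34931603   0.         258.46600629]
 [  0.         460.34931603 194.92284875]
 [  0.           0.           1.        ]] [ 1.0675039  -0.66340064  1.18434713] [-0.30422502  0.89625397  0.30388869 -0.10875488]
top [[402.23521517   0.         251.08718514]
 [  0.         402.23521517 184.45111435]
 [  0.           0.           1.        ]] [0.39971954 0.00195645 1.42963637] [-0.03238324  0.71309117 -0.69924161  0.03890351]
```

View pics/scene0.png

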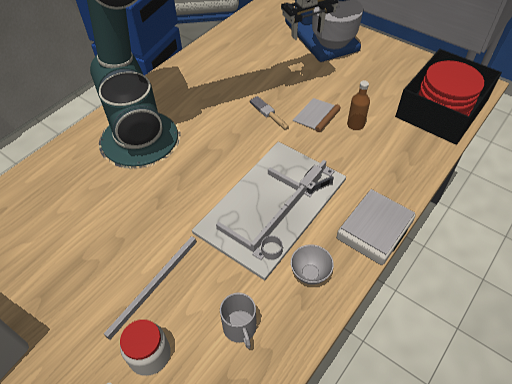

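View pics/top0.png

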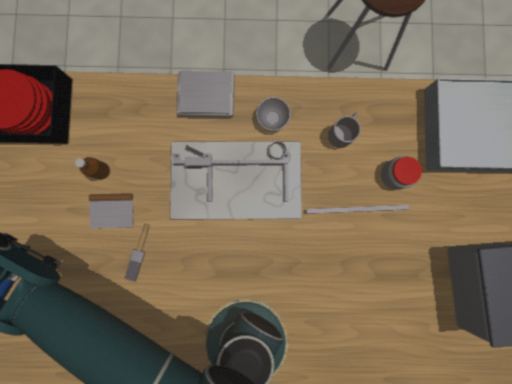

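Run:
```python
import cv2,numpy as np
t=cv2.imread("pics/top0.png")[134:226,160:310]; s=cv2.imread("pics/scene0.png")[140:260,205:355]
f=lambda i,k:cv2.resize(i,None,fx=k,fy=k,interpolation=cv2.INTER_CUBIC)
cv2.imwrite("pics/c1.png",f(t,5.3)); cv2.imwrite("pics/c2.png",f(s,5))
b=cv2.imread("pics/top0.png")[195:225,295:415]; b2=cv2.imread("pics/scene0.png")[230:345,95:205]
m=np.zeros((600,720,3),np.uint8); q=f(b,6); m[:180]=q; q=f(b2,3.6); m[184:184+q.shape[0],:q.shape[1]]=q
cv2.imwrite("pics/c3.png",m)
```

```text
(no output)
```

View pics/c1.png

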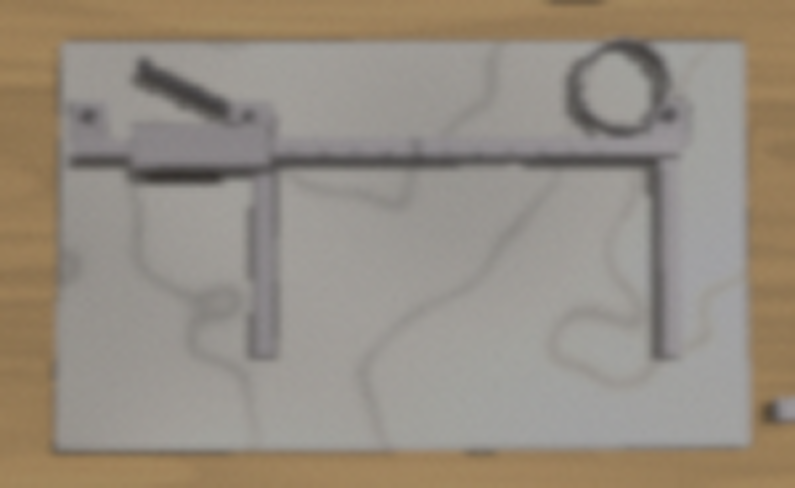

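View pics/c2.png

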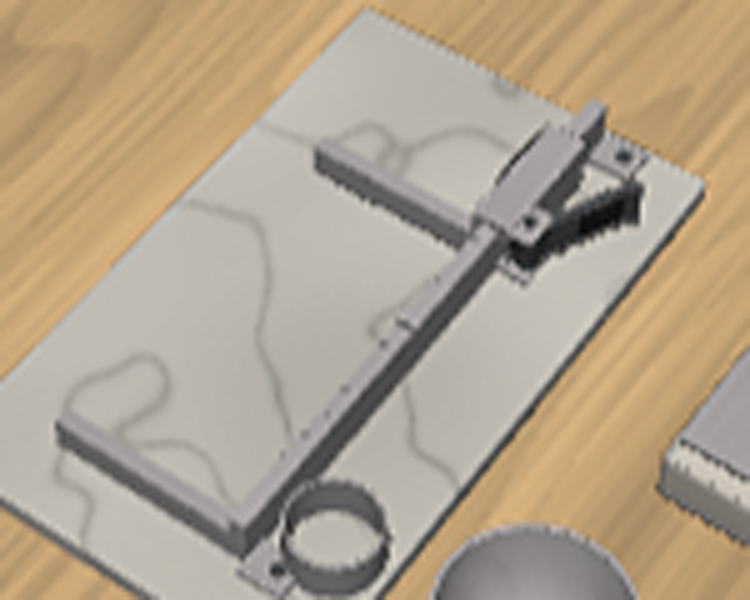

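View pics/c3.png

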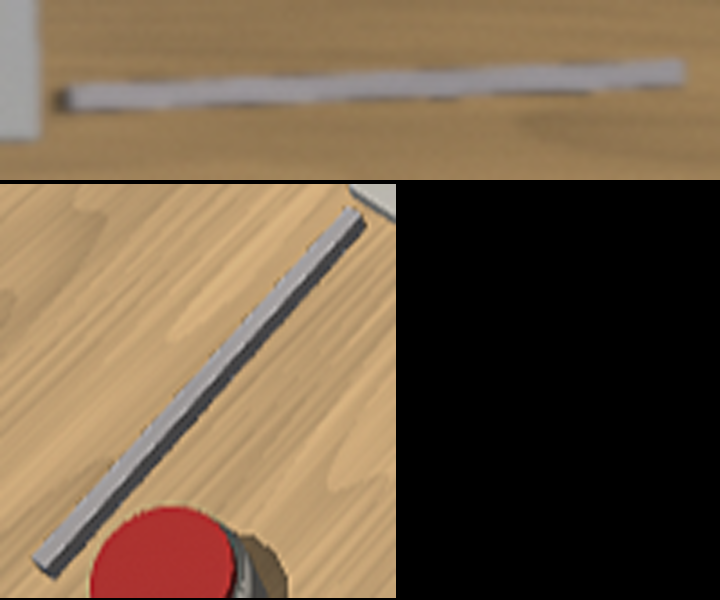

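Pictures show: frame with mark at c1 (417,148)/c2 (405,323), sliding leg left with open lever, fixed leg right near the ring; bar at right, ends at c3 (68,97)–(685,72) from top and (355,214)–(43,563) in scene.

```bash
cat > h.py <<'E'
import numpy as np,cv2
from scipy.spatial.transform import Rotation as R
from scipy.optimize import least_squares
C={"scene":(460.349,258.466,194.923,[1.0675039,-0.66340064,1.18434713],[-0.30422502,0.89625397,0.30388869,-0.10875488]),
"top":(402.235,251.087,184.451,[0.39971954,0.00195645,1.42963637],[-0.03238324,0.71309117,-0.69924161,0.03890351])}
rot=lambda n:R.from_quat(C[n][4],scalar_first=True).as_matrix()
def proj(n,X):
    p=(np.asarray(X)-C[n][3])@rot(n); return p[...,:2]/p[...,2:]*C[n][0]+np.array(C[n][1:3])
def tri(a,b):
    A=[];B=[]
    def f(X): return np.r_[proj("top",X)-a,proj("scene",X)-b]
    r=least_squares(f,[.45,0,.03]); return r.x,r.fun
def back(n,uv,z):
    d=rot(n)@np.array([(uv[0]-C[n][1])/C[n][0],(uv[1]-C[n][2])/C[n][0],1]); c=np.array(C[n][3]); return c+d*(z-c[2])/d[2]
def un(p,k,o,dy=0): p=np.array(p,float)-[0,dy]; return (p+.5)/k-.5+np.array(o)
E
cat > m.py <<'E'
from h import *
T=lambda *p:un(p,5.3,(160,134)); S=lambda *p:un(p,5,(205,140))
tp={(85,400,20):T(62,42),(85,-60,20):T(745,40),(-190,-60,20):T(750,445),(-190,400,20):T(55,448),(6,160,60):T(417,148),(-130,-6,45):T(671,356)}
sp={(-190,400,20):S(368,8),(85,400,20):S(705,188),(6,160,60):S(405,323),(-130,-12,45):S(60,428),(-130,0,45):S(78,408)}
def W(P,q):
    P=np.array(P,float)/1000; c,s=np.cos(q[2]),np.sin(q[2]); return np.stack([q[0]+c*P[:,0]-s*P[:,1],q[1]+s*P[:,0]+c*P[:,1],P[:,2]],1)
def f(q): return np.r_[(proj("top",W(list(tp),q))-list(tp.values())).ravel(),(proj("scene",W(list(sp),q))-list(sp.values())).ravel()]
r=least_squares(f,[.5,0,0],loss="soft_l1"); q=r.x; print("frame",q.round(4),f(q).round(1))
for nm,d in(("top",tp),("scene",sp)):
    def g(q): return (proj(nm,W(list(d),q))-list(d.values())).ravel()
    print(nm,least_squares(g,q).x.round(4))
print("mark",tri(tp[(6,160,60)],sp[(6,160,60)]))
def toF(X): c,s=np.cos(q[2]),np.sin(q[2]); d=X[:2]-q[:2]; return np.array([c*d[0]+s*d[1],-s*d[0]+c*d[1]])*1000
print("legtip F",toF(back("top",T(267,356),.0445)),toF(back("scene",S(326,145),.0445)),tri(T(267,356),S(326,145)))
print("index F",toF(back("top",T(272,140),.0665)),toF(back("scene",S(492,225),.0665)))
B=lambda *p:un(p,6,(295,195)); B2=lambda *p:un(p,3.6,(95,230),184)
for a,b in((B(68,97),B2(355,214)),(B(685,72),B2(43,563))):
    print("bar",tri(a,b),back("top",a,.025),back("scene",b,.025))
print("leverend F",toF(back("top",T(140,70),.0585)),"pin",toF(back("top",T(240,110),.0585)))
E
python3 m.py
```

```text
frame [ 0.6164 -0.1234  0.0233] [-0.5 -0.6 -0.1 -0.4  0.3  0.5 -0.4  0.5 -0.1 -0.5  0.2 -0.2 -0.3 -0.1
  0.9 -0.9  0.5  1.1 -0.9 -0.8 -1.9  0.5]
top [ 0.6159 -0.1238  0.0225]
scene [ 0.6181 -0.1221  0.0283]
mark (array([0.61654618, 0.03643549, 0.06406211]), array([-0.08419079, -0.09491735, -0.11048835,  0.01810041]))
legtip F [-129.75567     257.44255371] [-127.03356575  261.98508852] (array([0.48255597, 0.13267463, 0.04609189]), array([-0.51505679, -0.57116705, -0.72231649,  0.11107766]))
index F [  8.58119742 253.04457086] [  6.10576071 253.15182077]
bar (array([ 0.4531637 , -0.20418971,  0.02003353]), array([ 0.17662738,  0.17253742,  0.20967186, -0.01615532])) [ 0.45356498 -0.20284266  0.025     ] [ 0.45532586 -0.20656875  0.025     ]
bar (array([ 0.47666745, -0.56178301,  0.02513815]), array([-5.12513105e-01, -4.39487126e-01, -4.98248795e-01, -3.04766803e-04])) [ 0.47516971 -0.56361022  0.025     ] [ 0.47762427 -0.56098545  0.025     ]
leverend F [ 56.23073686 339.95663004] pin [ 29.67909702 274.68001882]
```

```bash
cat > go.py <<'E'
import sys,numpy as np
from h import *
from bench import sense
# usage: go.py x y z yaw (yaw of the closing line, world) -> increments
Q=(0.6164,-0.1234,0.0233)
def F(x,y,z=0): c,s=np.cos(Q[2]),np.sin(Q[2]); return np.array([Q[0]+(c*x-s*y)/1e3,Q[1]+(s*x+c*y)/1e3,z/1e3])
def toF(X): c,s=np.cos(Q[2]),np.sin(Q[2]); d=np.array(X[:2])-Q[:2]; return np.array([c*d[0]+s*d[1],-s*d[0]+c*d[1]])*1e3
def inc(p,yaw):
    st=sense(); r=R.from_quat(st["eef_rot"],scalar_first=True)
    y=np.array([np.cos(yaw),np.sin(yaw),0]); z=np.array([0,0,-1.])
    if y@r.as_matrix()[:,1]<0: y=-y
    g=R.from_matrix(np.stack([np.cross(y,z),y,z],1))
    print("t",round(st["time"],2),"F",toF(st["tool_pos"]).round(1),"z",st["tool_pos"][2].round(4),"wf",st["wrist_force"].round(1),"open",round(st["opening"],4),"grip",round(st["grasp_force"],1))
    print("shift",r.inv().apply(np.array(p)-st["tool_pos"]).round(4),"turn",((r.inv()*g).as_rotvec()/np.radians(8)).round(2))
if __name__=="__main__":
    a=sys.argv[1:]; p=[float(v) for v in a[-4:]]
    inc(F(p[0],p[1],p[2]) if a[0]=="F" else p[:3],p[3])
E
python3 go.py .465 -.383 .10 .0615
python3 -c "
from h import *
for n,u,z in(('tub',(407,171),.115),('jug',(346,130),.11),('bottle',(85,163),.19)): print(n,back('top',u,z))
print(back('scene',(141,340),.115))"
```

```text
t 0.1 F [-301.1  735.9] z 0.218 wf [-0.4  0.2 -0.7] open 0.0931 grip 0.0
shift [-0.5864 -0.8128  0.1188] turn [-0.01  0.    7.53]
tub [ 0.5879999  -0.52396976  0.115     ]
jug [ 0.72318553 -0.32351221  0.11      ]
bottle [0.5817683  0.50800469 0.19      ]
[ 0.59782559 -0.52747441  0.115     ]
```

Call:
servo_tool(
  increments=[-0.5864, -0.8128, 0.1, 0, 0, 7.53, 0.06, -0.5864, -0.8128, 0.1, 0, 0, 7.53, 0.06, -0.5864, -0.8128, 0.1, 0, 0, 7.53, 0.06, -0.5864, -0.8128, 0.1, 0, 0, 7.53, 0.06, -0.5864, -0.8128, 0.1, 0, 0, 7.53, 0.06, -0.5864, -0.8128, 0.1, 0, 0, 7.53, 0.06, -0.5864, -0.8128, 0.1, 0, 0, 7.53, 0.06, -0.5864, -0.8128, 0.1, 0, 0, 7.53, 0.06, -0.5864, -0.8128, 0.1, 0, 0, 7.53, 0.06, -0.5864, -0.8128, 0.1, 0, 0, 7.53, 0.06, -0.5864, -0.8128, 0.1, 0, 0, 7.53, 0.06, -0.5864, -0.8128, 0.1, 0, 0, 7.53, 0.06, -0.5864, -0.8128, 0.1, 0, 0, 7.53, 0.06, -0.5864, -0.8128, 0.1, 0, 0, 7.53, 0.06, -0.5864, -0.8128, 0.1, 0, 0, 7.53, 0.06, -0.5864, -0.8128, 0.1, 0, 0, 7.53, 0.06, -0.5864, -0.8128, 0.1, 0, 0, 7.53, 0.06, -0.5864, -0.8128, 0.1, 0, 0, 7.53, 0.06, -0.5864, -0.8128, 0.1, 0, 0, 7.53, 0.06, -0.5864, -0.8128, 0.1, 0, 0, 7.53, 0.06],
  force=30,
)

```text
time: 2.1
tool_pos: [0.4637, -0.3779, 0.1188]
eef_rot: [-0.0, 0.685, 0.728, 0.0]
wrist_force: [-0.6, 0.0, -0.1]
opening: 0.0599
grasp_force: 0.0
```

```bash
python3 go.py .465 -.383 .005 .0615
```

```text
t 2.1 F [-158.6 -250.9] z 0.1188 wf [-0.6  0.  -0.1] open 0.0599 grip 0.0
shift [-0.0052  0.001   0.1138] turn [-0. -0. -0.]
```

Call:
servo_tool(
  increments=[0, 0, 0.04, 0, 0, 0, 0.05, 0, 0, 0.08, 0, 0, 0, 0.05, 0, 0, 0.103, 0, 0, 0, 0.05, 0, 0, 0.113, 0, 0, 0, 0.05, 0, 0, 0.113, 0, 0, 0, 0.05, 0, 0, 0.113, 0, 0, 0, 0.0, 0, 0, 0.113, 0, 0, 0, 0.0, 0, 0, 0.113, 0, 0, 0, 0.0, 0, 0, 0.113, 0, 0, 0, 0.0, 0, 0, 0.113, 0, 0, 0, 0.0, 0, 0, 0.113, 0, 0, 0, 0.0, 0, 0, 0.113, 0, 0, 0, 0.0],
  force=40,
)

```text
time: 3.3
tool_pos: [0.4639, -0.3758, 0.0068]
eef_rot: [0.0, 0.685, 0.729, -0.0]
wrist_force: [-2.8, 0.8, 4.9]
opening: 0.0145
grasp_force: 40.0
```

```bash
python3 go.py F -142 130 85 .0233
```

```text
t 3.3 F [-158.3 -248.8] z 0.0068 wf [-2.8  0.8  4.9] open 0.0145 grip 40.0
shift [ 0.3779  0.0308 -0.0783] turn [0.   0.   0.27]
```

Call:
servo_tool(
  increments=[0, 0, -0.02, 0, 0, 0, 0, 0, 0, -0.06, 0, 0, 0, 0, 0, 0, -0.08, 0, 0, 0, 0, 0.01, 0.001, -0.08, 0, 0, 0, 0, 0.04, 0.003, -0.08, 0, 0, 0.27, 0, 0.08, 0.007, -0.08, 0, 0, 0.27, 0, 0.12, 0.01, -0.08, 0, 0, 0.27, 0, 0.16, 0.013, -0.08, 0, 0, 0.27, 0, 0.2, 0.017, -0.08, 0, 0, 0.27, 0, 0.24, 0.02, -0.08, 0, 0, 0.27, 0, 0.28, 0.023, -0.08, 0, 0, 0.27, 0, 0.32, 0.026, -0.08, 0, 0, 0.27, 0, 0.36, 0.028, -0.08, 0, 0, 0.27, 0, 0.38, 0.029, -0.08, 0, 0, 0.27, 0, 0.388, 0.029, -0.08, 0, 0, 0.27, 0, 0.388, 0.029, -0.08, 0, 0, 0.27, 0, 0.388, 0.029, -0.08, 0, 0, 0.27, 0],
)

```text
time: 5.0
tool_pos: [0.4686, 0.0129, 0.0855]
eef_rot: [-0.0, 0.699, 0.715, -0.0]
wrist_force: [0.9, -1.1, -5.7]
opening: 0.0147
grasp_force: 40.0
```

```bash
python3 go.py F -142 140 27 .0233
python3 - <<'E'
from bench import read_camera
import cv2,numpy as np
f=lambda i,k:cv2.resize(i,None,fx=k,fy=k,interpolation=cv2.INTER_CUBIC)
t=read_camera("top")["frame"][134:234,160:310,::-1]; s=read_camera("scene")["frame"][130:260,190:355,::-1]
cv2.imwrite("pics/c4.png",np.vstack([f(t,2.9)[:,:435],f(s,2.3)[:299,:379] if 0 else cv2.copyMakeBorder(f(s,2.3)[:299],0,0,0,435-f(s,2.3).shape[1],cv2.BORDER_CONSTANT)]))
E
```

```text
t 5.0 F [-144.6  139.7] z 0.0855 wf [ 0.9 -1.1 -5.7] open 0.0147 grip 40.0
shift [0.0003 0.0027 0.0585] turn [-0.01  0.    0.  ]
```

View pics/c4.png

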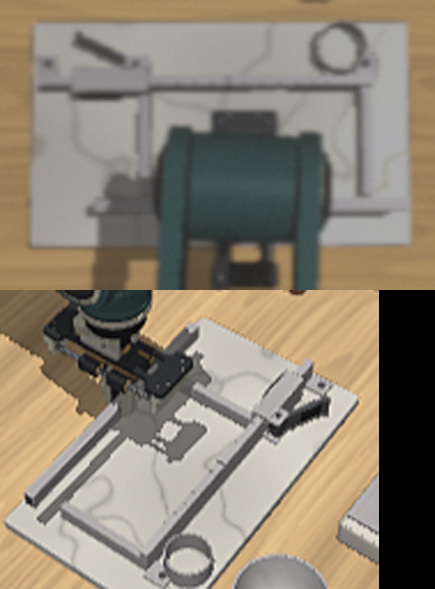

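Call:
servo_tool(
  increments=[0, 0, 0.02, 0, 0, 0, 0, 0, 0, 0.04, 0, 0, 0, 0, 0, 0, 0.05, 0, 0, 0, 0, 0, 0, 0.055, 0, 0, 0, 0, 0, 0, 0.058, 0, 0, 0, 0, 0, 0, 0.058, 0, 0, 0, 0, 0, 0, 0.058, 0, 0, 0, 0],
)

```text
time: 5.8
tool_pos: [0.4693, 0.0133, 0.029]
eef_rot: [0.0, 0.699, 0.715, 0.0]
wrist_force: [-0.2, -0.1, -5.4]
opening: 0.0145
grasp_force: 40.0
```

```bash
python3 go.py F -137.5 140 27 .0233
```

```text
t 5.8 F [-143.8  140.1] z 0.029 wf [-0.2 -0.1 -5.4] open 0.0145 grip 40.0
shift [-0.0001  0.0063  0.002 ] turn [0.01 0.   0.  ]
```

Call:
servo_tool(
  increments=[0, 0, 0.0015, 0, 0, 0, 0, 0, 0.001, 0.0015, 0, 0, 0, 0, 0, 0.002, 0.0015, 0, 0, 0, 0, 0, 0.003, 0.0015, 0, 0, 0, 0, 0, 0.004, 0.0015, 0, 0, 0, 0, 0, 0.004, 0.0015, 0, 0, 0, 0],
)

```text
time: 6.4
tool_pos: [0.4731, 0.0135, 0.0269]
eef_rot: [0.0, 0.699, 0.716, 0.0]
wrist_force: [0.2, 0.4, -5.3]
opening: 0.0144
grasp_force: 40.0
```

Call:
servo_tool(
  increments=[0, 0.001, 0, 0, 0, 0, 0, 0, 0.002, 0, 0, 0, 0, 0, 0, 0.002, 0, 0, 0, 0, 0],
)

```text
time: 6.7
tool_pos: [0.4751, 0.0135, 0.0269]
eef_rot: [0.0, 0.699, 0.716, -0.0]
wrist_force: [0.2, -0.8, -4.6]
opening: 0.0148
grasp_force: 40.0
```

Call:
servo_tool(
  increments=[0, 0, 0.0005, 0, 0, 0, 0, 0, 0.0005, 0.001, 0, 0, 0, 0, 0, 0.001, 0.001, 0, 0, 0, 0],
)

```text
time: 7.0
tool_pos: [0.4753, 0.0135, 0.0268]
eef_rot: [-0.001, 0.699, 0.716, -0.001]
wrist_force: [-19.9, -0.1, 17.6]
opening: 0.0143
grasp_force: 40.0
```

Call:
servo_tool(
  increments=[0, 0.0005, 0, 0, 0, 0, 0, 0, 0.001, 0, 0, 0, 0, 0, 0, 0.001, 0, 0, 0, 0, 0],
)

```text
time: 7.3
tool_pos: [0.4753, 0.0135, 0.0268]
eef_rot: [-0.002, 0.699, 0.716, -0.002]
wrist_force: [-28.5, -0.4, 24.0]
opening: 0.0148
grasp_force: 40.0
```

Call:
servo_tool(
  increments=[0, -0.0005, -0.001, 0, 0, 0, 0, 0, -0.0012, -0.001, 0, 0, 0, 0, 0, -0.0012, -0.001, 0, 0, 0, 0],
)

```text
time: 7.6
tool_pos: [0.4753, 0.0135, 0.0268]
eef_rot: [-0.0, 0.699, 0.716, -0.0]
wrist_force: [-7.1, -0.4, -0.8]
opening: 0.0146
grasp_force: 40.0
```

Call:
servo_tool(
  increments=[0, -0.0012, -0.001, 0, 0, 0, 0.035, 0, -0.0012, -0.001, 0, 0, 0, 0.035, 0, -0.0012, -0.001, 0, 0, 0, 0.035, 0, -0.0012, -0.001, 0, 0, 0, 0.035],
)

```text
time: 8.0
tool_pos: [0.4748, 0.0135, 0.0281]
eef_rot: [0.0, 0.699, 0.716, 0.0]
wrist_force: [-0.4, -0.1, 0.8]
opening: 0.0344
grasp_force: 0.0
```

```bash
python3 go.py F 19 313 110 .0233
```

```text
t 8.0 F [-138.4  140.1] z 0.0281 wf [-0.4 -0.1  0.8] open 0.0344 grip 0.0
shift [ 0.1727  0.1575 -0.0818] turn [0. 0. 0.]
```

Call:
servo_tool(
  increments=[0, 0, -0.015, 0, 0, 0, 0.035, 0, 0, -0.05, 0, 0, 0, 0.04, 0, 0, -0.082, 0, 0, 0, 0.093, 0.03, 0.03, -0.082, 0, 0, 0, 0.093, 0.06, 0.06, -0.082, 0, 0, 0, 0.093, 0.09, 0.09, -0.082, 0, 0, 0, 0.093, 0.12, 0.12, -0.082, 0, 0, 0, 0.093, 0.15, 0.14, -0.082, 0, 0, 0, 0.093, 0.1727, 0.1575, -0.082, 0, 0, 0, 0.093, 0.1727, 0.1575, -0.082, 0, 0, 0, 0.093, 0.1727, 0.1575, -0.082, 0, 0, 0, 0.093],
)

```text
time: 9.1
tool_pos: [0.6279, 0.1901, 0.1104]
eef_rot: [0.0, 0.698, 0.716, -0.0]
wrist_force: [-0.0, -0.1, -1.0]
opening: 0.093
grasp_force: 0.0
```

```bash
python3 go.py F 19 313 26 .0233
python3 - <<'E'
from bench import read_camera
import cv2,numpy as np
f=lambda i,k:cv2.resize(i,None,fx=k,fy=k,interpolation=cv2.INTER_CUBIC)
s=read_camera("scene")["frame"]; t=read_camera("top")["frame"]
cv2.imwrite("pics/s5.png",s[:,:,::-1]); cv2.imwrite("pics/t5.png",t[:,:,::-1])
a=f(s[125:265,180:350,::-1],4.2)
cv2.imwrite("pics/c5.png",a[:590]); print(a.shape)
E
```

```text
t 9.1 F [ 18.8 313.2] z 0.1104 wf [-0.  -0.1 -1. ] open 0.093 grip 0.0
shift [-0.0002  0.0002  0.0844] turn [-0.    0.    0.01]
(588, 714, 3)
```

View pics/c5.png

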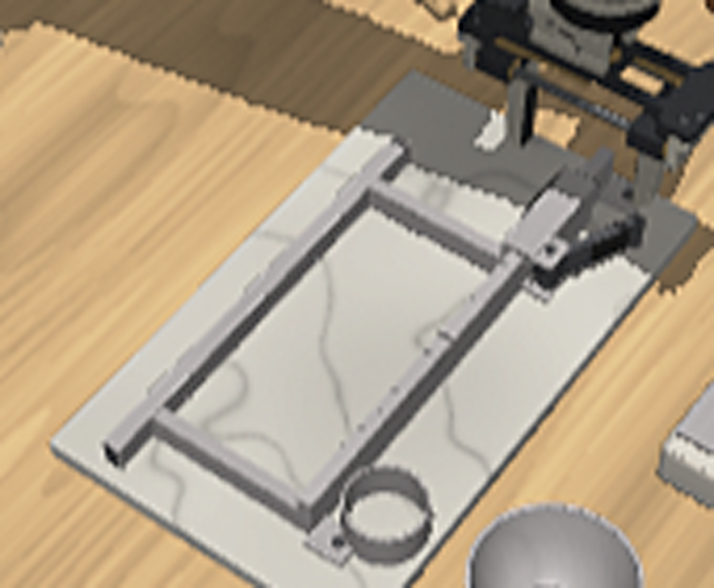

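Call:
servo_tool(
  increments=[0, 0, 0.02, 0, 0, 0, 0.093, 0, 0, 0.04, 0, 0, 0, 0.093, 0, 0, 0.06, 0, 0, 0, 0.093, 0, 0, 0.075, 0, 0, 0, 0.093, 0, 0, 0.083, 0, 0, 0, 0.093, 0, 0, 0.083, 0, 0, 0, 0.093],
  force=3,
)

```text
time: 9.8
tool_pos: [0.6275, 0.1894, 0.0262]
eef_rot: [-0.0, 0.699, 0.715, -0.001]
wrist_force: [-0.0, -0.7, -0.3]
opening: 0.0932
grasp_force: 0.0
```

Call:
servo_tool(
  increments=[0, 0, 0, 0, 0, 0, 0.085, 0, 0, 0, 0, 0, 0, 0.08, 0, 0, 0, 0, 0, 0, 0.075, 0, 0, 0, 0, 0, 0, 0.072, 0, 0, 0, 0, 0, 0, 0.069, 0, 0, 0, 0, 0, 0, 0.066, 0, 0, 0, 0, 0, 0, 0.063, 0, 0, 0, 0, 0, 0, 0.063],
  force=3,
)

```text
time: 10.6
tool_pos: [0.6287, 0.19, 0.0273]
eef_rot: [0.001, 0.699, 0.716, 0.001]
wrist_force: [6.1, 0.7, -0.5]
opening: 0.07
grasp_force: 2.5
```

Call:
servo_tool(
  increments=[0, 0.001, 0, 0, 0, 0, 0.063, 0, 0.002, 0, 0, 0, 0, 0.06, 0, 0.002, 0, 0, 0, 0, 0.06, 0, 0.002, 0, 0, 0, 0, 0.06],
  force=3,
)

```text
time: 11.0
tool_pos: [0.6302, 0.1901, 0.0272]
eef_rot: [0.0, 0.699, 0.716, 0.0]
wrist_force: [3.2, 0.6, 2.1]
opening: 0.0665
grasp_force: 2.6
```

```bash
python3 go.py F 19 220 27 .0233
```

```text
t 11.0 F [ 21.1 313.1] z 0.0272 wf [3.2 0.6 2.1] open 0.0665 grip 2.6
shift [-0.0931 -0.0022  0.0002] turn [ 0.01 -0.    0.  ]
```

Call:
servo_tool(
  increments=[0, 0.001, 0, 0, 0, 0, 0.05, 0, 0.001, 0, 0, 0, 0, 0.05, 0, 0.001, 0, 0, 0, 0, 0.05, -0.002, 0.001, 0, 0, 0, 0, 0.05, -0.005, 0.001, 0, 0, 0, 0, 0.05, -0.008, 0.001, 0, 0, 0, 0, 0.05, -0.008, 0.001, 0, 0, 0, 0, 0.05],
  force=4,
)

```text
time: 11.7
tool_pos: [0.6304, 0.1818, 0.0269]
eef_rot: [-0.001, 0.699, 0.715, -0.001]
wrist_force: [-4.6, -0.4, 5.3]
opening: 0.067
grasp_force: 3.9
```

```bash
python3 go.py F 21 220 27 .0233;  python3 - <<'E'
from bench import read_camera
import cv2,numpy as np
f=lambda i,k:cv2.resize(i,None,fx=k,fy=k,interpolation=cv2.INTER_CUBIC)
s=read_camera("scene")["frame"]
cv2.imwrite("pics/s6.png",s[:,:,::-1])
a=f(s[150:230,260:350,::-1],6); b=f(cv2.imread("pics/s5.png")[150:230,260:350],6)
cv2.imwrite("pics/c6.png",np.hstack([a,b])[:,:1080][:, :] if 0 else cv2.resize(np.hstack([b,a]),(800,356)))
E
```

```text
t 11.7 F [ 21.1 304.8] z 0.0269 wf [-4.6 -0.4  5.3] open 0.067 grip 3.9
shift [-0.0848 -0.0002 -0.0001] turn [-0.01  0.    0.  ]
```

View pics/c6.png

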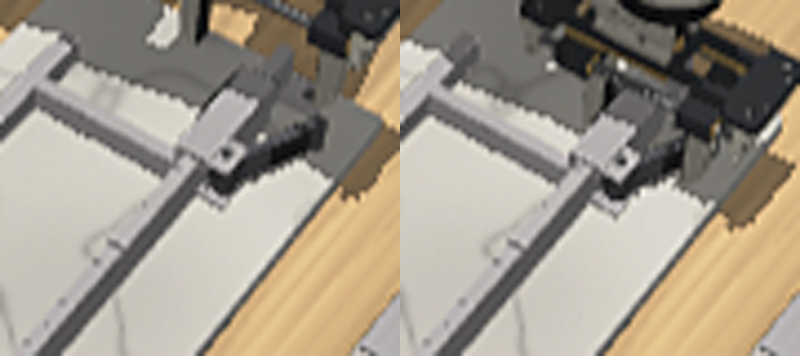

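Call:
servo_tool(
  increments=[-0.003, -0.0004, -0.0005, 0, 0, 0, 0.05, -0.009, -0.0004, -0.0005, 0, 0, 0, 0.05, -0.015, -0.0004, -0.0005, 0, 0, 0, 0.05, -0.021, -0.0004, -0.0005, 0, 0, 0, 0.05, -0.027, -0.0004, -0.0005, 0, 0, 0, 0.05, -0.033, -0.0004, -0.0005, 0, 0, 0, 0.05, -0.039, -0.0004, -0.0005, 0, 0, 0, 0.05, -0.045, -0.0004, -0.0005, 0, 0, 0, 0.05, -0.051, -0.0004, -0.0005, 0, 0, 0, 0.05, -0.057, -0.0004, -0.0005, 0, 0, 0, 0.05, -0.063, -0.0004, -0.0005, 0, 0, 0, 0.05, -0.067, -0.0004, -0.0005, 0, 0, 0, 0.05, -0.07, -0.0004, -0.0005, 0, 0, 0, 0.05, -0.07, -0.0004, -0.0005, 0, 0, 0, 0.05, -0.07, -0.0004, -0.0005, 0, 0, 0, 0.05],
  force=4,
)

```text
time: 13.25
tool_pos: [0.632, 0.111, 0.027]
eef_rot: [-0.0, 0.699, 0.715, -0.001]
wrist_force: [-4.9, -2.8, -2.0]
opening: 0.067
grasp_force: 4.0
```

```bash
python3 go.py F 21 220 27 .0233;  python3 - <<'E'
from bench import read_camera
import cv2,numpy as np
f=lambda i,k:cv2.resize(i,None,fx=k,fy=k,interpolation=cv2.INTER_CUBIC)
s=read_camera("scene")["frame"]; t=read_camera("top")["frame"]
cv2.imwrite("pics/s7.png",s[:,:,::-1]);cv2.imwrite("pics/t7.png",t[:,:,::-1])
a=f(s[170:230,255:325,::-1],8); b=f(t[134:226,185:255,::-1],480/92)
m=np.hstack([a,b]); print(a.shape,m.shape)
cv2.imwrite("pics/c7.png",m[:,:800])
E
```

```text
t 13.25 F [ 21.1 234. ] z 0.027 wf [-4.9 -2.8 -2. ] open 0.067 grip 4.0
shift [-0.014  -0.0001  0.0001] turn [-0.01  0.01  0.  ]
(480, 560, 3) (480, 925, 3)
```

View pics/c7.png

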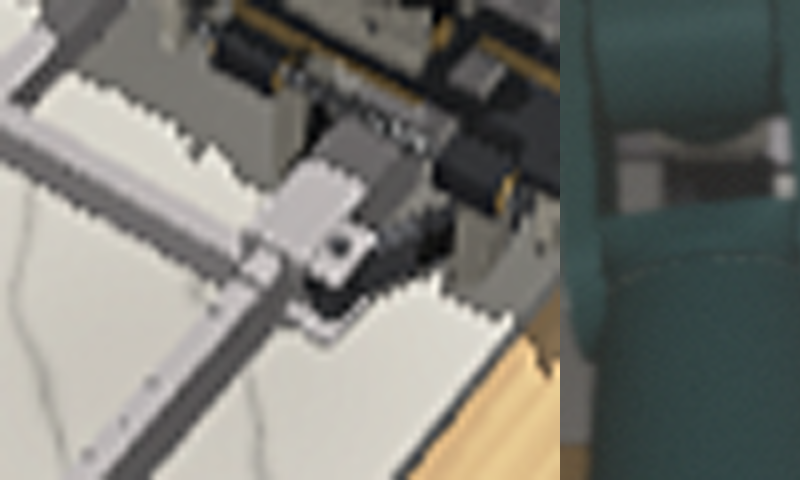

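```bash
cat > prof.py <<'E'
import sys
from go import *
from scipy.ndimage import map_coordinates
def prof(img,x,z,ys):
    u=proj("scene",np.array([F(x,y,z) for y in ys])); g=img.astype(float).mean(2)
    return map_coordinates(g,[u[:,1],u[:,0]],order=1)
if __name__=="__main__":
    ys=np.arange(130,200,2)
    print("y   ",ys)
    for n in sys.argv[1:]:
        im=cv2.imread(f"pics/{n}.png")
        for x,z in((2,60),(6,60),(10,60),(12,50)): print(n,x,z,prof(im,x,z,ys).astype(int))
E
python3 prof.py s5 s7
```

```text
y    [130 132 134 136 138 140 142 144 146 148 150 152 154 156 158 160 162 164
 166 168 170 172 174 176 178 180 182 184 186 188 190 192 194 196 198]
s5 2 60 [178 179 180 179 164 149 150 154 170 180 182 183 183 173 154 133 125 141
 169 187 185 183 183 183 184 184 183 184 184 184 185 184 184 184 176]
s5 6 60 [184 184 184 186 187 179 180 187 185 187 184 188 190 184 164 132 131 162
 193 192 189 185 185 188 186 188 186 186 189 187 190 190 189 190 188]
s5 10 60 [144 148 147 143 139 138 137 142 135 132 139 140 149 142 125 115 125 148
 152 146 142 140 138 143 139 133 138 137 143 148 148 157 148 146 150]
s5 12 50 [82 80 79 78 78 79 78 78 78 79 81 82 82 83 82 80 81 81 83 82 82 83 82 82
 83 83 82 83 82 82 83 82 82 81 81]
s7 2 60 [183 183 184 183 168 152 154 158 176 187 188 188 191 180 160 141 134 148
 179 196 193 196 187 167 150 152 165 178 183 182 181 181 181 181 182]
s7 6 60 [189 189 189 191 191 183 185 191 190 192 189 192 195 190 169 137 135 167
 198 197 195 191 185 171 139 131 156 180 184 182 180 179 180 180 180]
s7 10 60 [147 152 150 146 143 141 141 145 139 136 142 142 152 146 129 118 129 152
 156 151 147 138 116  93 109 143 172 185 185 182 182 182 183 183 183]
s7 12 50 [ 84  82  82  80  80  81  80  80  81  82  83  85  84  85  83  82  82  83
  84  83  83  84  83  87  94 100 106 118 136 156 173 176 163 163 164]
```

```bash
cat > idx.py <<'E'
import sys
from prof import *
def dip(img,x,lo,hi,z=60):
    ys=np.arange(lo,hi,.5); p=prof(img,x,z,ys); i=np.argmin(p); w=slice(max(i-13,0),i+14); q=p[w]; yy=ys[w]
    b=np.interp(yy,[yy[0],yy[-1]],[q[:5].max(),q[-5:].max()]); d=np.clip(b-q,0,None); d[d<.25*d.max()]=0; return (d*yy).sum()/d.sum()
if __name__=="__main__":
    for n,lo,hi in(("scene0",248,264),("s5",248,264),("s6",238,256),("s7",170,186)):
        im=cv2.imread(f"pics/{n}.png")
        a=np.array([dip(im,x,152,168) for x in(2,4,6,8)]) if n!="x" else 0; b=np.array([dip(im,x,lo,hi) for x in(2,4,6,8)])
        print(n,a.round(1),b.round(1),"leg",(160+(b-a)-2.15).round(1),(160+(b-a)-2.15).mean().round(2))
    c=np.array(C["scene"][3]); print("face half shift", 3.25*((F(6,170)-c)[1])/c[2])
E
python3 idx.py
```

```text
scene0 [161.7 161.4 161.1 161.5] [258.7 257.3 257.3 257.4] leg [254.9 253.8 254.1 253.8] 254.15
s5 [161.7 161.4 161.1 161.4] [258.6 257.3 257.3 257.5] leg [254.8 253.8 254.1 253.9] 254.15
s6 [161.7 161.4 161.1 161.4] [249.8 249.8 249.7 249.6] leg [245.9 246.3 246.5 246. ] 246.19
s7 [161.6 161.4 161.1 161.4] [178.7 179.  179.4 177.9] leg [174.9 175.5 176.2 174.3] 175.23
face half shift 1.948589534145338
```

Call:
servo_tool(
  increments=[-0.003, 0, 0, 0, 0, 0, 0.05, -0.006, 0, 0, 0, 0, 0, 0.05, -0.009, 0, 0, 0, 0, 0, 0.05, -0.012, 0, 0, 0, 0, 0, 0.05, -0.014, 0, 0, 0, 0, 0, 0.05, -0.0153, 0, 0, 0, 0, 0, 0.05, -0.0153, 0, 0, 0, 0, 0, 0.05, -0.0153, 0, 0, 0, 0, 0, 0.05],
  force=4,
)

```text
time: 14.15
tool_pos: [0.6324, 0.096, 0.0271]
eef_rot: [-0.0, 0.699, 0.715, -0.001]
wrist_force: [-4.3, 0.6, -1.4]
opening: 0.0666
grasp_force: 4.0
```

```bash
python3 go.py F 21 218.7 27 .0233;  python3 - <<'E'
from bench import read_camera
from prof import *
from idx import dip
s=read_camera("scene")["frame"]; cv2.imwrite("pics/s8.png",s[:,:,::-1])
i7,i8=cv2.imread("pics/s7.png"),cv2.imread("pics/s8.png")
ys=np.arange(150,192,1.)
for x in(2,4,6,8):
    p7=prof(i7,x,60,ys); p8=prof(i8,x,60,ys)
    up=lambda p:[ys[k]+(160-p[k])/(p[k+1]-p[k]) for k in range(len(p)-1) if p[k]<160<=p[k+1]][-1]
    print(x,"rise s7",round(up(p7),1),"s8",round(up(p8),1)); 
print(p8.astype(int))
# blade edge: sample along y, mid-blade top z 44.5
for n,im,lo in(("s7",i7,165),("s8",i8,150)):
    ys=np.arange(lo,lo+40,1.); print(n,lo,prof(im,-70,44.5,ys).astype(int))
E
```

```text
t 14.15 F [ 21.1 219. ] z 0.0271 wf [-4.3  0.6 -1.4] open 0.0666 grip 4.0
shift [-0.0003 -0.0001  0.0001] turn [-0.01  0.    0.  ]
2 rise s7 181.3 s8 166.2
4 rise s7 181.5 s8 166.2
6 rise s7 182.3 s8 165.9
8 rise s7 181.8 s8 166.3
[177 180 181 183 183 180 178 175 165 144 124 107  93  98 119 139 155 170
 178 181 182 183 181 181 181 181 180 180 180 180 180 181 181 181 181 181
 181 181 181 181 181 181]
s7 165 [101 103 106 108 108 107 107 105 107 115 126 139 152 166 175 180 183 184
 184 183 183 185 187 189 194 200 204 208 211 211 211 210 210 209 209 209
 209 209 210 210]
s8 150 [108 101 104 106 107 107 107 108 111 117 128 141 155 168 179 184 186 186
 184 183 184 185 187 190 194 198 202 206 209 209 209 208 208 208 208 208
 208 209 209 209]
```

Call:
servo_tool(
  increments=[0, -0.0005, 0, 0, 0, 0, 0.065, 0, -0.0012, 0, 0, 0, 0, 0.063, 0, -0.002, 0, 0, 0, 0, 0.061, 0, -0.003, 0, 0, 0, 0, 0.059, 0, -0.004, 0, 0, 0, 0, 0.057, 0, -0.004, 0, 0, 0, 0, 0.057],
  force=45,
)

```text
time: 14.8
tool_pos: [0.6278, 0.0963, 0.027]
eef_rot: [-0.001, 0.699, 0.716, -0.001]
wrist_force: [-12.0, 2.8, 0.7]
opening: 0.0578
grasp_force: 13.5
```

```bash
python3 go.py F 9 218.7 27 .0233
```

```text
t 14.8 F [ 16.5 219.4] z 0.027 wf [-12.    2.8   0.7] open 0.0578 grip 13.5
shift [-0.0007 -0.0075  0.    ] turn [-0.02  0.    0.01]
```

Call:
servo_tool(
  increments=[-0.0003, -0.0008, 0, 0, 0, 0, 0.0555, -0.0003, -0.0016, 0, 0, 0, 0, 0.054, -0.0003, -0.0024, 0, 0, 0, 0, 0.0525, -0.0003, -0.0032, 0, 0, 0, 0, 0.051, -0.0003, -0.0039, 0, 0, 0, 0, 0.0495, -0.0003, -0.0039, 0, 0, 0, 0, 0.0495],
  force=50,
)

```text
time: 15.4
tool_pos: [0.6241, 0.097, 0.0271]
eef_rot: [-0.001, 0.698, 0.716, 0.0]
wrist_force: [-8.4, 10.7, -0.5]
opening: 0.0504
grasp_force: 15.3
```

```bash
python3 go.py F 9 218.7 27 .0233;  python3 - <<'E'
from bench import read_camera
from prof import *
s=read_camera("scene")["frame"]; cv2.imwrite("pics/s9.png",s[:,:,::-1])
def cr(p,ys,v): return [ys[k]+(v-p[k])/(p[k+1]-p[k]) for k in range(len(p)-1) if p[k]<v<=p[k+1]]
for n in("s7","s8","s9"):
    im=cv2.imread(f"pics/{n}.png"); ys=np.arange(150,192,1.)
    print(n,"rise",[round(cr(prof(im,x,60,ys),ys,160)[-1],1) for x in(2,4,6,8)],"blade",[round(cr(prof(im,x,44.5,ys),ys,140)[0],1) for x in(-100,-85,-70,-55)])
E
```

```text
t 15.4 F [ 12.8 220.2] z 0.0271 wf [-8.4 10.7 -0.5] open 0.0504 grip 15.3
shift [-0.0015 -0.0038  0.0001] turn [-0.01 -0.01  0.01]
s7 rise [np.float64(181.3), np.float64(181.5), np.float64(182.3), np.float64(181.8)] blade [np.float64(176.7), np.float64(176.6), np.float64(176.1), np.float64(175.9)]
s8 rise [np.float64(166.2), np.float64(166.2), np.float64(165.9), np.float64(166.3)] blade [np.float64(161.3), np.float64(160.7), np.float64(160.9), np.float64(161.0)]
s9 rise [np.float64(167.9), np.float64(167.5), np.float64(167.5), np.float64(167.3)] blade [np.float64(162.8), np.float64(162.5), np.float64(162.4), np.float64(162.7)]
```

Call:
servo_tool(
  increments=[-0.001, 0, 0, 0, 0, 0, 0.0495, -0.002, 0, 0, 0, 0, 0, 0.0495, -0.0025, 0, 0, 0, 0, 0, 0.0495, -0.0025, 0, 0, 0, 0, 0, 0.0495],
)

```text
time: 15.85
tool_pos: [0.6241, 0.095, 0.0271]
eef_rot: [-0.002, 0.698, 0.716, 0.0]
wrist_force: [-8.9, 15.1, -1.4]
opening: 0.0499
grasp_force: 15.5
```

```bash
cat > legm.py <<'E'
import sys
from bench import read_camera
from prof import *
n=sys.argv[1]
s=read_camera("scene")["frame"]; cv2.imwrite(f"pics/{n}.png",s[:,:,::-1])
def cr(p,ys,v): return [ys[k]+(v-p[k])/(p[k+1]-p[k]) for k in range(len(p)-1) if p[k]<v<=p[k+1]]
def m(n):
    im=cv2.imread(f"pics/{n}.png"); ys=np.arange(150,192,1.)
    return np.array([cr(prof(im,x,60,ys),ys,160)[-1] for x in(2,4,6,8)]+[cr(prof(im,x,44.5,ys),ys,140)[0] for x in(-100,-85,-70,-55)])
d=m(n)-m("s8"); print("leg vs s8:",d.round(1),d.mean().round(2))
E
python3 go.py F 9 218.7 27 .0233; python3 legm.py s10
```

```text
t 15.85 F [ 12.8 218.2] z 0.0271 wf [-8.9 15.1 -1.4] open 0.0499 grip 15.5
shift [ 0.0005 -0.0038  0.0001] turn [-0.01 -0.02  0.01]
leg vs s8: [ 0.   0.1 -0.1 -0.9 -0.7  0.1  0.1 -0. ] -0.18
```

Call:
servo_tool(
  increments=[-0.0003, -0.0007, 0, 0, 0, 0, 0.048, -0.0007, -0.0014, 0, 0, 0, 0, 0.0465, -0.001, -0.0019, 0, 0, 0, 0, 0.0455, -0.001, -0.0019, 0, 0, 0, 0, 0.0455],
)

```text
time: 16.3
tool_pos: [0.6222, 0.0943, 0.0271]
eef_rot: [-0.002, 0.698, 0.716, 0.0]
wrist_force: [-9.2, 17.9, -1.4]
opening: 0.0464
grasp_force: 16.7
```

```bash
python3 go.py F 9 218.7 27 .0233; python3 legm.py s11
```

```text
t 16.3 F [ 10.8 217.5] z 0.0271 wf [-9.2 17.9 -1.4] open 0.0464 grip 16.7
shift [ 0.0012 -0.0018  0.0001] turn [-0.01 -0.02  0.01]
leg vs s8: [-1.8 -2.9 -1.  -0.7 -0.8 -0.6 -0.8 -1.4] -1.27
```

Call:
servo_tool(
  increments=[0.0005, -0.0006, 0, 0, 0, 0, 0.0445, 0.0005, -0.0012, 0, 0, 0, 0, 0.043, 0.0005, -0.0018, 0, 0, 0, 0, 0.0415, 0.0005, -0.0022, 0, 0, 0, 0, 0.04, 0.0005, -0.0022, 0, 0, 0, 0, 0.035, 0.0005, -0.0022, 0, 0, 0, 0, 0.035],
  force=50,
)

```text
time: 16.95
tool_pos: [0.6196, 0.0944, 0.027]
eef_rot: [-0.002, 0.698, 0.716, -0.0]
wrist_force: [-12.8, 14.3, 0.7]
opening: 0.041
grasp_force: 50.1
```

```bash
python3 go.py F 9 218.7 27 .0233; python3 legm.py s12
```

```text
t 16.95 F [  8.3 217.7] z 0.027 wf [-12.8  14.3   0.7] open 0.041 grip 50.1
shift [0.001  0.0007 0.    ] turn [-0.02 -0.02  0.01]
leg vs s8: [-1.3 -0.9 -0.3 -1.  -0.8 -0.7 -0.8 -0.9] -0.83
```

Run:
```python
from prof import *
from scipy.special import erf
ys=np.arange(148,195,.5)
E=lambda t,s:.5*(1+erf(t/s/2**.5))
def model(leg,p):  # p: mark offset, line level, face level, sigma, rail, top, face width, slope
    o,l,f,s,r,t,w=p; a=160+o; L=leg+o; k=np.linspace(130,215,1701)
    v=np.where(k<L,np.where(abs(k-a)<1,l,r),np.where(k<L+w,f,t)); 
    from scipy.ndimage import gaussian_filter1d
    return np.interp(ys,k,gaussian_filter1d(v.astype(float),s/.05))
for x in(3,5,7):
    im={n:prof(cv2.imread(f"pics/{n}.png"),x,60,ys) for n in("s7","s8","s11","s12")}
    r=least_squares(lambda q:model(q[0],q[1:])-im["s7"],[175,1.4,30,80,1.5,190,181,4],diff_step=1e-3,bounds=([165,0,0,0,.5,150,150,2.5],[185,4,100,160,4,230,230,6]))
    out=[round(r.x[0],2)]
    for n in("s8","s11","s12"):
        g=np.arange(155,165,.05); e=[np.sum((model(v,r.x[1:])-im[n])[:]**2) for v in g]; out.append((round(g[np.argmin(e)],2),int(min(e))))
    print(x,r.x.round(2),out)
i=lambda n:cv2.resize(cv2.imread(f"pics/{n}.png")[185:215,265:305],None,fx=10,fy=10,interpolation=cv2.INTER_CUBIC)
b=cv2.resize(cv2.imread("pics/s12.png")[140:250,185:320],(400,300))
cv2.imwrite("pics/c8.png",np.vstack([np.hstack([i("s8"),i("s12")]),np.hstack([b,i("s7")])]))
```

```text
3 [175.54   1.41   2.68 120.65   2.39 191.69 183.55   3.88] [np.float64(175.54), (np.float64(160.55), 1136), (np.float64(157.4), 1798), (np.float64(159.85), 2475)]
5 [175.78   1.38   6.25 114.77   2.01 194.21 183.16   3.89] [np.float64(175.78), (np.float64(160.1), 769), (np.float64(157.85), 512), (np.float64(159.9), 2015)]
7 [175.56   1.12  42.    85.98   2.03 191.43 181.65   4.01] [np.float64(175.56), (np.float64(159.8), 647), (np.float64(158.7), 1148), (np.float64(159.35), 2293)]
```

View pics/c8.png

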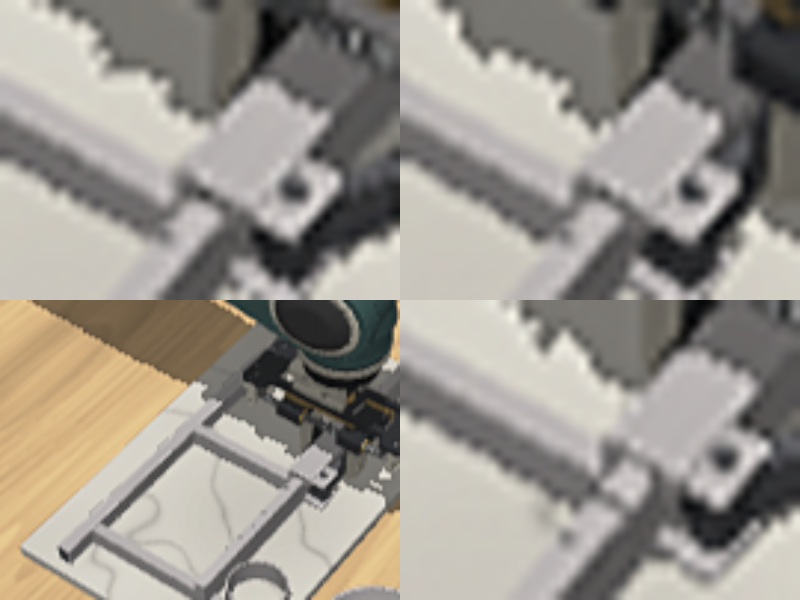

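Leg at about 159.5 mm, lever shut, bar flush. I'll relax the inward pull a little and check that it holds.

Call:
servo_tool(
  increments=[0.0004, 0, 0, 0, 0, 0, 0.035, 0.0008, 0, 0, 0, 0, 0, 0.035, 0.0008, 0, 0, 0, 0, 0, 0.035, 0.0008, 0, 0, 0, 0, 0, 0.035, 0.0008, 0, 0, 0, 0, 0, 0.035],
  force=50,
)

```text
time: 17.5
tool_pos: [0.6196, 0.0945, 0.027]
eef_rot: [-0.001, 0.698, 0.716, -0.0]
wrist_force: [-13.0, 9.3, 1.5]
opening: 0.0412
grasp_force: 50.0
```

```bash
python3 go.py F 9 218.7 27 .0233; python3 legm.py s13
```

```text
t 17.5 F [  8.3 217.8] z 0.027 wf [-13.    9.3   1.5] open 0.0412 grip 50.0
shift [0.0009 0.0007 0.    ] turn [-0.02 -0.01  0.01]
leg vs s8: [-1.2 -0.8 -0.2 -0.9 -0.8  0.2 -0.8 -0.7] -0.66
```

```bash
python3 -c "
from bench import close_job; print(close_job())"
```

```text
the job is handed in; nothing more can be done
None
```

The job is handed in at about 17.5 s: the bar was placed flush against both leg ends and let go, and the sliding leg is at about 159.5 mm (line at 160, my camera measurement good to roughly 0.5 mm). The lever is squeezed shut and still pinched at 50 N. While the lever closed, the leg drifted about 1.5 mm outwards and I pulled it back before it locked.

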